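# Release and close the wide tool tray

### The arm

A 7-joint arm with a two-finger parallel gripper is mounted at the origin on the work surface. World frame = base frame: x ahead of the robot, y to its left, z up, the work surface at z = 0. Lengths are in mm, angles in degrees, forces in N, time in s.
With the tool pointing down it reaches from about 350 to 900 mm from the base axis. Payload 8.1 kg.
Tool frame: the origin (TCP) lies at the very end of the fingers, on their centre line; the grasp point (between the pads) lies robot.pinch_z behind it (robot.pinch_z is the distance from the TCP to the grasp point, in mm); z points along the fingers, y is the direction in which the jaws open and shut (so a half turn about z gives the same grasp; the last joint's range is limited). The gripper opens to 85 mm and grips with 20 to 120 N. Pads are 22 mm wide; open, the fingers measure 114 mm over their backs; the gripper's body (76 mm by 85 mm) begins 54 mm behind the grasp point. The pads swing forward as they close: fully open they stand 13 mm farther back than shut.
Start: joints at [71.184, 24.895, 1.432, 90.138, -0.665, 64.973, -4.303], TCP at [139.903, -609.155, 206.523] pointing down, gripper open.
Joint ranges: [-149.89, 149.89], [-25.12, 119.58], [-72.63, 75.52], [4.76, 147.25], [-75.54, 255.54], [6.69, 114.76], [-157.13, 157.13]. Speed limits (degrees/s): [127.2, 127.2, 172.46, 172.46, 180, 180, 180].

### API

Orientations are given as [roll, pitch, yaw] about the fixed x, y, z axes, in that order (R = Rz(yaw) Ry(pitch) Rx(roll)).
In Python, from rig import robot gives the robot as it stands. Calls block until the motion is done:
- robot.move_ptp(position, orientation): joint-space move of the TCP to a pose.
- robot.move_straight(position, rot=None, max_speed=150, stop_force=None): straight line of the TCP; rot=None keeps the orientation; max_speed is the mean speed in mm/s. With stop_force (N) it stops when the force on the tool has changed by that much, and returns True; else False.
- robot.movej(angles): joint-space move.
- robot.move_gripper(opening, force=None): opening from 0.0 (shut) to 1.0 (fully open); force is the grip in N (None keeps the last); returns when the fingers have stopped.
- robot.hold(seconds).
- robot.solve_ik(position, orientation): joint angles nearest the present ones, or None.
- robot.sense(): the state.
- robot.camera(name): name is "scene" or "top"; returns the picture (480x640x3 uint8, blue, green, red); there is no depth.
- robot.camera_model(name): a dict with "fx", "fy", "cx", "cy" (pixels), "eye" and "rotation" of the camera in the world. Camera axes: x right, y down, z forward; pixel columns grow to the right and rows downward; lengths in mm; the calibration is good to about 2 mm. A picture is of the moment at which its call begins. camera_model takes no time and is no camera call.
A pose or a line that the arm cannot do raises robot.Unreachable and nothing moves.
- robot.job_done(): hands the job in, once; it reports no verdict.
The state is a dict: "t": time; "joint_pos": joint angles; "qd": joint speeds; "joint_torque": joint torques, N m; "tcp_pos": TCP position; "orientation": TCP orientation; "force": force on the tool from outside, world axes, zero at the start; "wrist_torque": the same for the moment, N m; "finger_gap": opening from 0.0 (shut) to 1.0 (fully open).
Only numpy, scipy, OpenCV 4.12 (cv2) and the standard library are available. Lean on these libraries where they do the work, as an engineer would, in place of code of your own. Each camera call takes 0.05 s, during which the arm holds its last target.

### The job

Two steel tool trays stand pulled out of their cases on the workbench, each locked at full extension. Press the release lever on top of the wider unit and push its tray fully home; leave the narrow tray locked out as it is.

Things in the scene. Friction and masses are not known exactly. Their poses are not given: they have to be found in the camera images.
- wide_tab (a point): Top centre of the wide unit's release lever tab: steel plate 40 (x) x 24 mm, 5 thick, jutting over the open tray from the case's top front edge, 55 mm left (+y) of its middle; top starts level, 100 mm above the bench. Axes then: x into the case, z up. Press straight down, about 3 N, to its stop 15 mm lower; the catch frees at 10 mm. Rocks on a pivot 42 mm to +x; no spring: stays down.
- wide_handle (a point): Middle of the outer face of the wide tray's handle: level steel bar 76 mm long (y), 12 thick, 14 high, centre 55 mm above the bench, 30 mm clear of the tray front (top at 76 mm), on two end posts. Moves with the tray. x points into the case, the way to push; z up. With the tray home this face is 48 mm before the case, under the tab's tip line, so push at its middle or right (-y).
- wide_tray (a joint): How far the wide tray is out of its grey case (case 190 mm wide, 205 deep, 86 high), in m: 0 fully home, front panel against the case; 0.13 locked out at full extension. Once released it slides with about 3 N and slight damping and stays where it is left; while locked it gives about 3 mm and no more.
- narrow_tray (a joint): The same for the narrow tray of the other unit (case 120 mm wide; same depth, height, handle and kind of lever), which stands beside the wide one, to its left or right. 0.13 is locked out, as it must stay.

How it is judged (in metres and radians):
On the way:
1. the wide unit's lever is pressed down at least 8 mm while its tray is still out (distance of wide_tab from where it was at the start of the episode above 0.008 m and value of joint wide_tray above 0.11 m), for 0.1 s.
At the end, for the whole second after the job is handed in: The wide tray is home (less than 10 mm out) and stays there; the narrow tray is still locked out (more than 115 mm out) (value of joint wide_tray below 0.01 m and value of joint narrow_tray above 0.115 m); the robot touches nothing.
It fails at once if the narrow tray is pushed in (value of joint narrow_tray below 0.115 m).
It also fails if it takes over 35 s, if anything falls off the work surface, if the arm or the gripper's body presses on something with over 40 N, if the wrist force passes 120 N, or if a joint passes its speed limit or range.

## Working session

There is one attempt and no reset: what is moved stays moved. The work goes in short steps, each a Python script; the robot and the scene stay as the last script left them, time stands still between calls to the robot, and variables do not carry over. Pictures are saved under pics/ and viewed, and the job is handed in when it is done.

```bash
mkdir -p pics
python3 - <<'E'
from rig import robot
import cv2
for n in("scene","top"):
    cv2.imwrite(f"pics/{n}0.png",robot.camera(n)); print(n,robot.camera_model(n))
print(robot.sense(),robot.pinch_z)
E
```

```text
scene {'fx': 564.1533683870164, 'fy': 564.1533683870164, 'cx': 318.8658364169955, 'cy': 233.99353463007674, 'eye': array([ 977.09676948, -273.84424645,  757.67664095]), 'rotation': array([-144.5898237 ,   -0.60198025,   50.55550316])}
top {'fx': 456.298002716293, 'fy': 456.298002716293, 'cx': 318.39282255550467, 'cy': 237.0702113517109, 'eye': array([541.44349467,  -2.58020492, 750.62895609]), 'rotation': array([-170.62797068,    2.01860451,  -91.41690111])}
{'t': 0.1, 'joint_pos': array([71.18514581, 24.93145708,  1.43239196, 90.18166606, -0.66476066,
       64.97398016, -4.30340519]), 'qd': array([ 0.03924864, -0.08135351,  0.04909322, -0.08358018,  0.04209743,
       -0.00986   , -0.03216791]), 'joint_torque': array([ 3.13256081e-03, -6.71754670e+01,  1.02810983e+00, -3.16901493e+01,
        1.58920290e-02,  7.27688632e-03, -8.57170198e-05]), 'tcp_pos': array([ 139.74537278, -608.69599257,  205.83064953]), 'orientation': array([-1.79921588e+02,  7.69492732e-03,  1.29304418e+01]), 'force': array([0.45250683, 0.31380196, 0.45021882]), 'wrist_torque': array([-0.01147295, -0.04099526,  0.03900864]), 'finger_gap': 0.9978556004804978} 18.700000000000003
```

View pics/scene0.png

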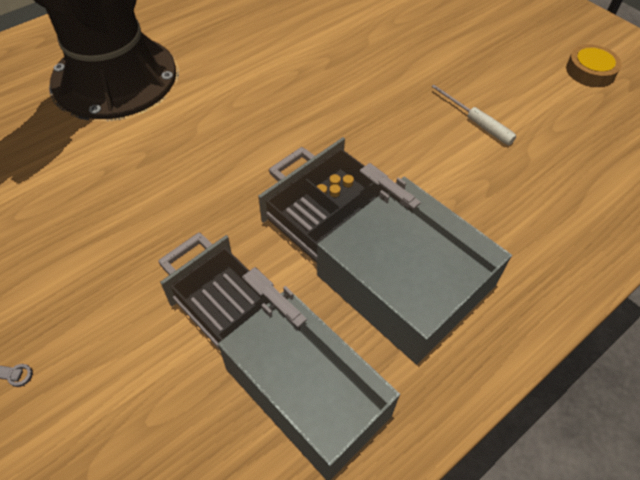

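View pics/top0.png

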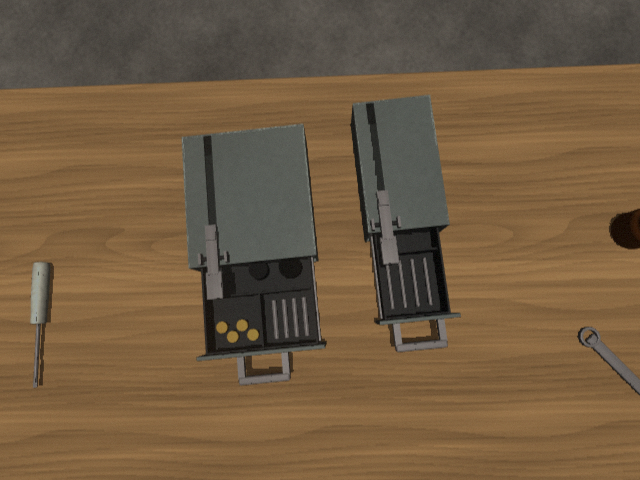

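The top view shows the wide unit on the left: tab tip near (214,292), handle near (263,379), case front edge from (190,268) to (316,258). The narrow unit is to its right (-y). I'll enlarge both views.

Run:
```python
import cv2
a=cv2.imread("pics/top0.png")[220:395,170:340]
cv2.imwrite("pics/topc.png",cv2.resize(a,None,fx=3.4,fy=3.4,interpolation=cv2.INTER_CUBIC))
a=cv2.imread("pics/scene0.png")[130:270,250:440]
cv2.imwrite("pics/scenec.png",cv2.resize(a,None,fx=4,fy=4,interpolation=cv2.INTER_CUBIC))
```

```text
(no output)
```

View pics/topc.png

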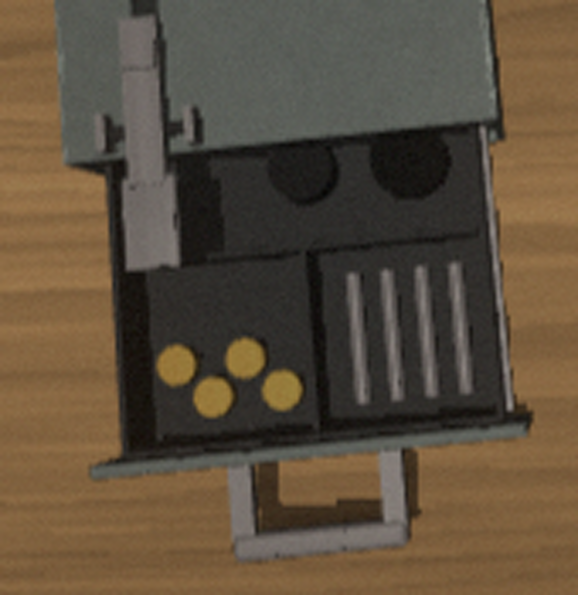

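View pics/scenec.png

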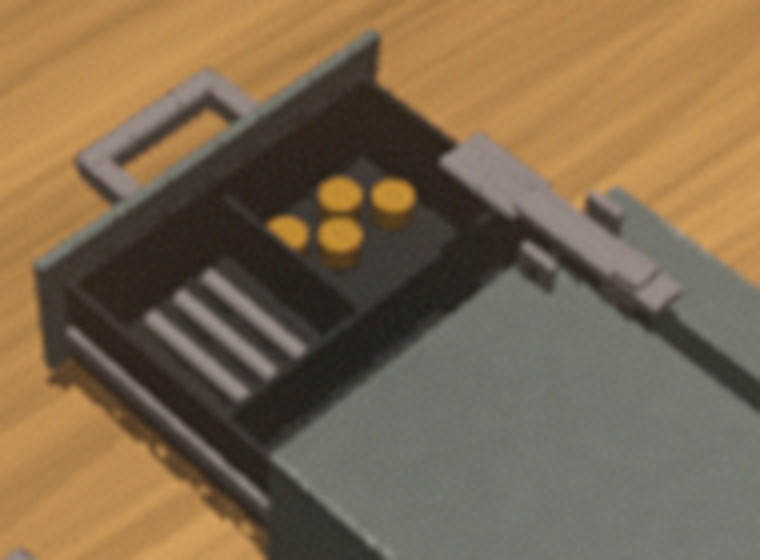

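```bash
cat > h.py <<'E'
import numpy as np
from scipy.spatial.transform import Rotation as R
def ray(m,u,v,z):
    r=R.from_euler('xyz',m['rotation'],degrees=True).as_matrix()
    d=r@np.array([(u-m['cx'])/m['fx'],(v-m['cy'])/m['fy'],1])
    e=m['eye']; return e+d*(z-e[2])/d[2]
E
python3 - <<'E'
from rig import robot
from h import *
np.set_printoptions(precision=1,suppress=True)
t=robot.camera_model('top');s=robot.camera_model('scene')
T=lambda x,y,z:ray(t,170+x/3.4,220+y/3.4,z)
S=lambda x,y,z:ray(s,250+x/4,130+y/4,z)
print('tab top',*[T(*p,100) for p in((126,271),(179,265),(173,182),(122,185))])
print('tab scene tip',*[S(*p,100) for p in((442,158),(481,133),(552,186),(512,216))])
print('case top front',T(65,163,86),T(497,124,86), S(275,455,86),S(612,190,86))
print('handle top face front z62',T(235,546,62),T(405,526,62),'bottom z48',T(238,558,48),T(406,541,48))
print('handle scene front z62',S(78,160,62),S(208,70,62))
print('panel top z76',T(90,470,76),T(530,430,76),S(36,266,76),S(377,32,76))
E
```

```text
tab top [563.8 178.7 100. ] [565.7 156.4 100. ] [600.6 159.3 100. ] [599.9 181.  100. ]
tab scene tip [566.  157.3 100. ] [565.9 178.1 100. ] [603.5 180.8 100. ] [604.9 158.4 100. ]
case top front [611.4 210.1  86. ] [623.   22.1  86. ] [626.   23.9  86. ] [611.9 207.5  86. ]
handle top face front z62 [446.4 140.2  62. ] [453.3  66.7  62. ] bottom z48 [439.4 141.7  48. ] [445.1  67.8  48. ]
handle scene front z62 [449.  65.  62.] [442.7 138.2  62. ]
panel top z76 [480.8 199.6  76. ] [493.3  11.6  76. ] [493.6  12.7  76. ] [480.8 199.2  76. ]
```

Run:
```python
from rig import robot
import numpy as np
np.set_printoptions(precision=1,suppress=True)
for yaw in (4,-176,94,-86):
    for p in ([579.5,168.5,200],[579.5,168.5,85],[420,95,46],[560,105,46]):
        print(yaw,p,robot.solve_ik(p,[180,0,yaw]))
```

```text
4 [579.5, 168.5, 200] [   8.9   30.2  -45.5   91.    22.7   68.4 -127.1]
4 [579.5, 168.5, 85] [   1.4   34.2  -33.5   98.9   22.6   53.8 -127.1]
4 [420, 95, 46] [   7.    24.1  -33.7  124.5   22.    37.2 -128.2]
4 [560, 105, 46] [   3.7   33.3  -27.9  105.9   21.    45.9 -121.1]
-176 [579.5, 168.5, 200] [ 19.8  39.6 -68.4  90.2  37.6  76.3  40.7]
-176 [579.5, 168.5, 85] [ 15.3  43.1 -58.3  97.8  40.7  63.   38.2]
-176 [420, 95, 46] [ 29.4  37.6 -67.6 123.   46.4  51.3  27.6]
-176 [560, 105, 46] [ 13.9  37.6 -43.6 105.1  32.9  50.8  48.6]
94 [579.5, 168.5, 200] [ 17.9  37.1 -63.4  90.3  34.1  74.1 -46.5]
94 [579.5, 168.5, 85] [ 13.5  41.4 -54.7  97.9  38.   61.2 -49.7]
94 [420, 95, 46] [ 25.1  33.1 -59.7 123.2  40.6  46.4 -56.6]
94 [560, 105, 46] [ 13.1  37.1 -42.3 105.1  31.9  50.3 -40.6]
-86 [579.5, 168.5, 200] [ 16.9  36.  -61.   90.4  32.5  73.1 134.8]
-86 [579.5, 168.5, 85] [ 16.6  44.6 -61.3  97.7  43.   64.6 126.4]
-86 [420, 95, 46] [ 25.9  33.8 -61.1 123.2  41.6  47.2 122.4]
-86 [560, 105, 46] [ 23.5  45.5 -61.4 104.3  46.5  59.7 127.4]
```

Run:
```python
from rig import robot
import numpy as np, cv2
np.set_printoptions(precision=1,suppress=True)
robot.move_gripper(0.0)
robot.move_ptp([450,-250,280],[180,0,-176])
robot.move_ptp([579.5,168.5,170],[180,0,-176])
s=robot.sense(); print(s['t'],s['joint_pos'],s['tcp_pos'],s['force'])
robot.move_straight([579.5,168.5,112],max_speed=100)
s=robot.sense(); print(s['t'],s['tcp_pos'],s['orientation'],s['force'])
for n in("scene","top"): cv2.imwrite(f"pics/{n}1.png",robot.camera(n))
```

```text
4.275 [ 10.5  32.8 -48.1  93.1  26.2  66.1  49.9] [580.1 166.8 170.1] [-0.2  0.2 -0.3]
5.0083 [579.8 168.8 112.4] [ 180.    0. -176.] [ 0.5 -0.9  0.7]
```

View pics/scene1.png

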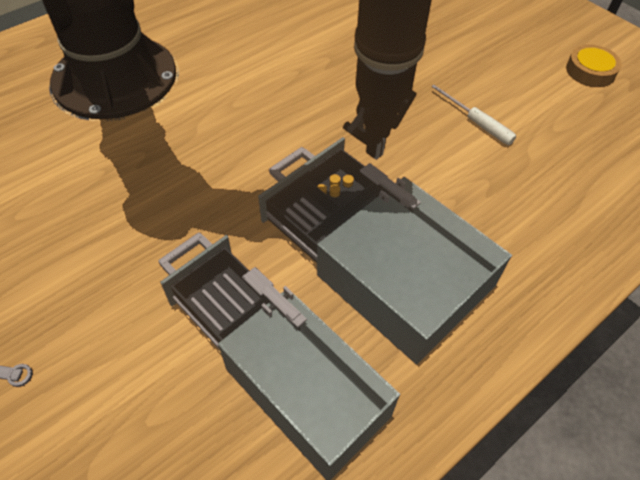

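View pics/top1.png

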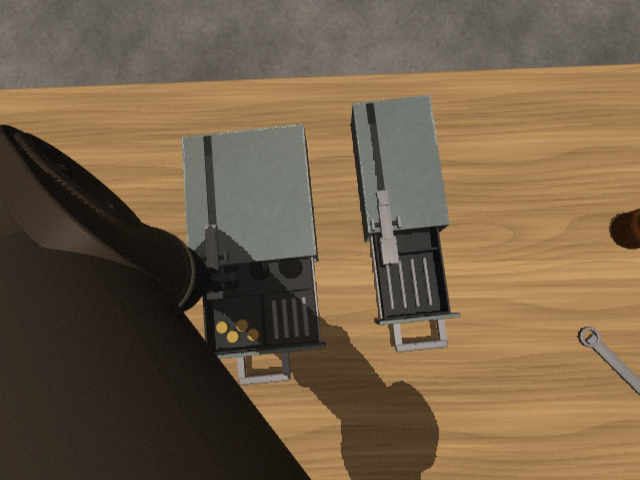

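The fingertips (scene view, about (375,155)) are just above the tab of the wide unit, so I'll press now.

Run:
```python
from rig import robot
import numpy as np, cv2
np.set_printoptions(precision=1,suppress=True)
print(robot.move_straight([579.5,168.5,80],max_speed=25,stop_force=14))
s=robot.sense(); print(s['t'],s['tcp_pos'],s['force'])
robot.hold(0.2)
s=robot.sense(); print(s['t'],s['tcp_pos'],s['force'])
robot.move_straight([579.5,168.5,150],max_speed=100)
robot.move_straight([405,93,150],max_speed=150)
for n in("scene","top"): cv2.imwrite(f"pics/{n}2.png",robot.camera(n))
s=robot.sense(); print(s['t'],s['tcp_pos'],s['force'])
```

```text
False
6.5417 [579.6 168.5  80.2] [ 0.1  0.2 -0.7]
6.7417 [579.6 168.5  80.1] [0.6 0.1 0.8]
9.1083 [405.5  93.5 150. ] [-0.4  0.1 -0.2]
```

View pics/scene2.png

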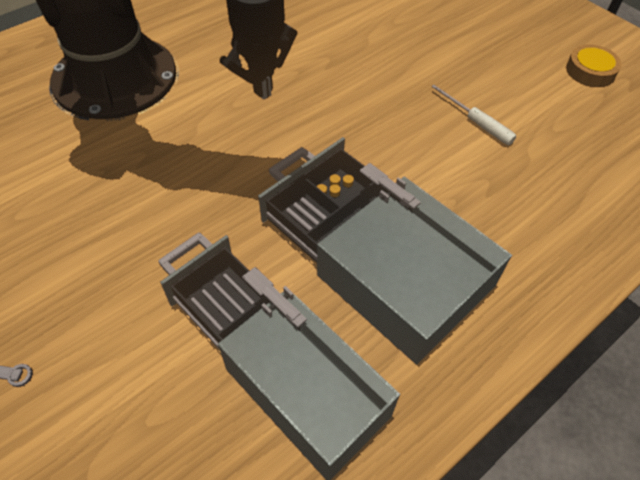

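Run:
```python
import cv2,numpy as np
L=[cv2.resize(cv2.imread(f"pics/scene{i}.png")[150:220,350:430],None,fx=4.8,fy=4.8,interpolation=cv2.INTER_CUBIC) for i in(0,1,2)]
L=[cv2.resize(l,(380,340)) for l in (L[0],L[2])]
a=np.hstack(L)
cv2.imwrite("pics/cmp.png",a)
```

```text
(no output)
```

View pics/cmp.png

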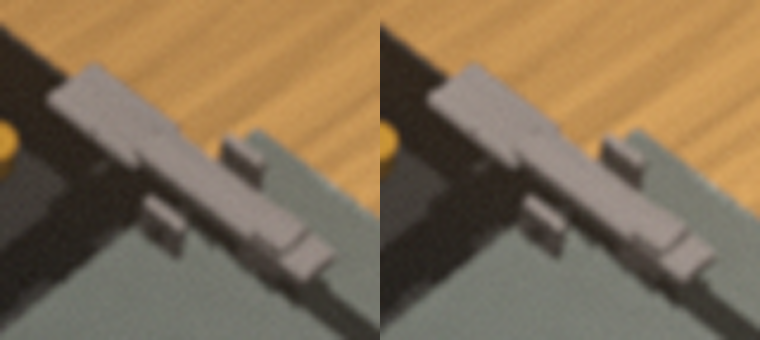

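Run:
```python
from rig import robot
from h import *
import cv2
np.set_printoptions(precision=3,suppress=True)
def proj(n,p):
    m=robot.camera_model(n);r=R.from_euler('xyz',m['rotation'],degrees=True).as_matrix()
    c=r.T@(np.array(p)-m['eye']);return m['fx']*c[0]/c[2]+m['cx'],m['fy']*c[1]/c[2]+m['cy']
s=robot.sense();print(s['finger_gap'],s['tcp_pos'],s['t'])
for n in('scene','top'): print(n,proj(n,[579.7,168.7,112.3]),proj(n,[579.7,168.7,100]),proj(n,s['tcp_pos']))
L=[]
for n,p in(('scene1',(375,155)),('scene2',(265,90)),('top1',(214,280))):
    a=cv2.imread(f"pics/{n}.png");x,y=p
    L.append(cv2.resize(a[y-40:y+40,x-30:x+30],(260,347),interpolation=cv2.INTER_CUBIC))
cv2.imwrite("pics/cmp2.png",np.clip(np.hstack(L)*1.5,0,255).astype(np.uint8))
```

```text
-0.0023289069244859044 [405.537  93.47  150.007] 9.1083
scene (np.float64(372.51098523404806), np.float64(165.83527783269474)) (np.float64(371.81507014535424), np.float64(171.19569490772432)) (np.float64(264.16939456069645), np.float64(107.63418513793556))
top (np.float64(211.902001017958), np.float64(287.84135580106584)) (np.float64(214.18238388073092), np.float64(288.2970879305793)) (np.float64(261.49205117503607), np.float64(423.9661196429927))
```

View pics/cmp2.png

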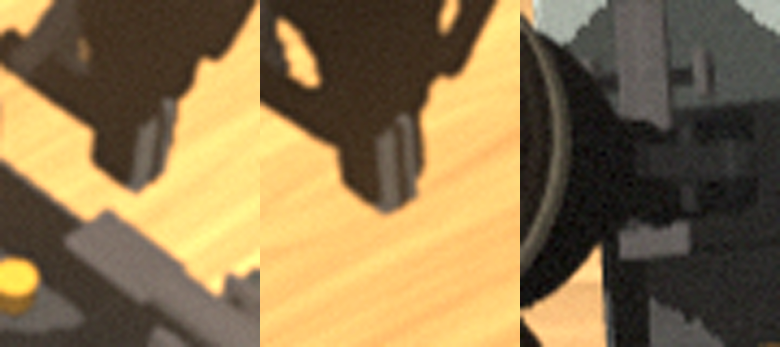

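The lever hasn't moved. The picture shows the actual fingertips about 19 mm (8.6 px) above the projected TCP, so z=80 only just reached the tab. I'll press again deeper, guarded by force.

Run:
```python
from rig import robot
import numpy as np, cv2
np.set_printoptions(precision=1,suppress=True)
robot.move_straight([579.5,168.5,150],max_speed=250)
robot.move_straight([579.5,168.5,84],max_speed=120)
z=84
while z>62:
    z-=3
    hit=robot.move_straight([579.5,168.5,z],max_speed=30,stop_force=12)
    s=robot.sense(); print(s['t'],s['tcp_pos'],s['force'],hit)
    if hit: break
robot.hold(0.15)
cv2.imwrite("pics/scene3.png",robot.camera("scene"))
```

```text
10.9667 [579.7 168.6  81.4] [ 0.2 -0.  -0.5] False
11.2167 [579.4 168.4  77.9] [-0.7 -0.1 -0.5] False
11.4667 [579.4 168.5  74.8] [ 0.4 -0.1  0. ] False
11.7167 [579.4 168.5  71.8] [ 0.8 -0.4 -0.5] False
11.9667 [579.5 168.4  68.8] [0.5 0.3 0.1] False
12.2167 [579.5 168.4  65.8] [-0.4  0.2 -0.2] False
12.4667 [579.5 168.5  62.8] [ 0.7 -0.1  0.5] False
12.7167 [579.8 168.6  61.6] [-4.6 -4.2 17.8] False
```

View pics/scene3.png

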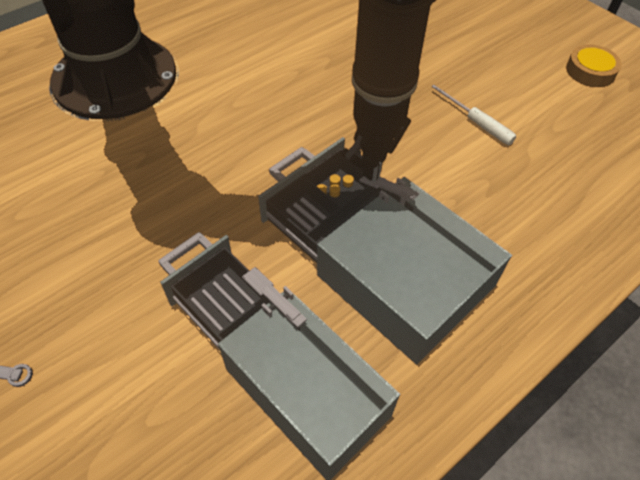

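Run:
```python
import cv2,numpy as np
a=cv2.imread("pics/scene3.png")[110:220,320:440]
cv2.imwrite("pics/c3.png",np.clip(cv2.resize(a,None,fx=5.4,fy=5.4,interpolation=cv2.INTER_CUBIC)*1.8,0,255).astype(np.uint8))
```

```text
(no output)
```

View pics/c3.png

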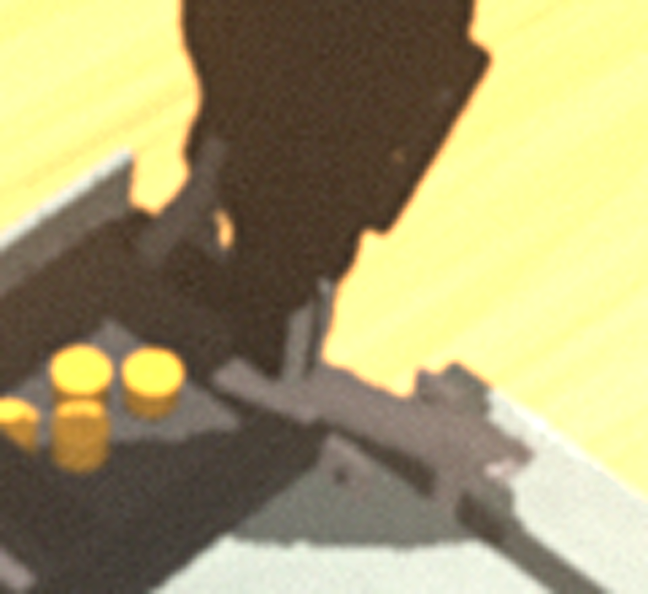

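The lever is tilted, with its tip down and rear up, and the fingers sit on the tab. I'll retreat and check.

Run:
```python
from rig import robot
import numpy as np, cv2
np.set_printoptions(precision=1,suppress=True)
robot.move_straight([579.5,168.5,140],max_speed=150)
robot.move_straight([405,93,140],max_speed=200)
a=robot.camera("scene"); cv2.imwrite("pics/scene4.png",a)
b=cv2.imread("pics/scene0.png")
f=lambda i:cv2.resize(i[150:220,350:430],(390,340),interpolation=cv2.INTER_CUBIC)
cv2.imwrite("pics/cmp4.png",np.hstack([f(b),f(a)]))
s=robot.sense(); print(s['t'],s['tcp_pos'],s['force'])
```

```text
14.75 [406.   93.6 140.1] [ 0.   0.  -0.7]
```

View pics/cmp4.png

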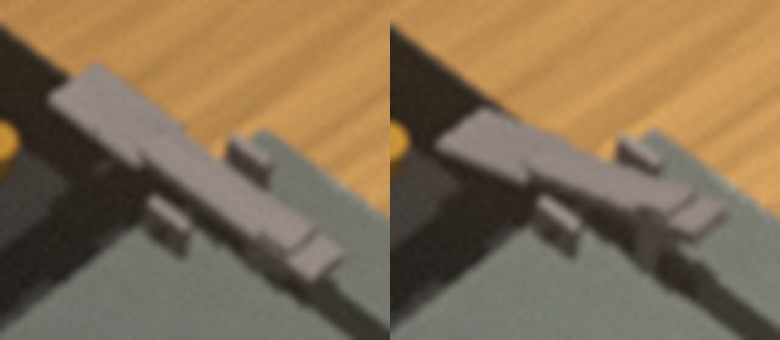

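View pics/scene4.png

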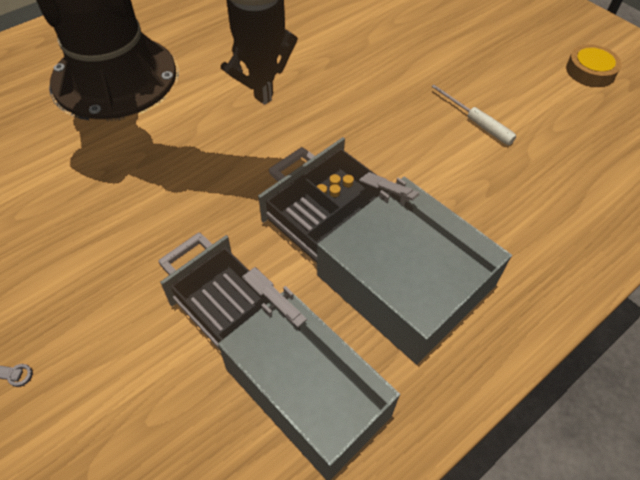

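The lever stays down. Next I'll descend in front of the handle and push along the case axis (yaw 4°).

Run:
```python
from rig import robot
import numpy as np, cv2
np.set_printoptions(precision=1,suppress=True)
d=np.array([.9976,.0698,0]); p0=np.array([405,92.5,23.])
robot.move_straight(p0,max_speed=150)
def go(L,v,f):
    h=robot.move_straight(p0+d*L,max_speed=v,stop_force=f); s=robot.sense()
    print(L,h,s['t'],s['tcp_pos'],s['force']); return h
h=go(35,40,20)
if not h: h=go(60,40,20)
cv2.imwrite("pics/scene5.png",robot.camera("scene"))
```

```text
35 False 16.7083 [440.1  95.   23. ] [-0.6 -0.2  0.7]
60 False 17.4833 [465.3  96.6  23. ] [-0.8 -1.   0.7]
```

View pics/scene5.png

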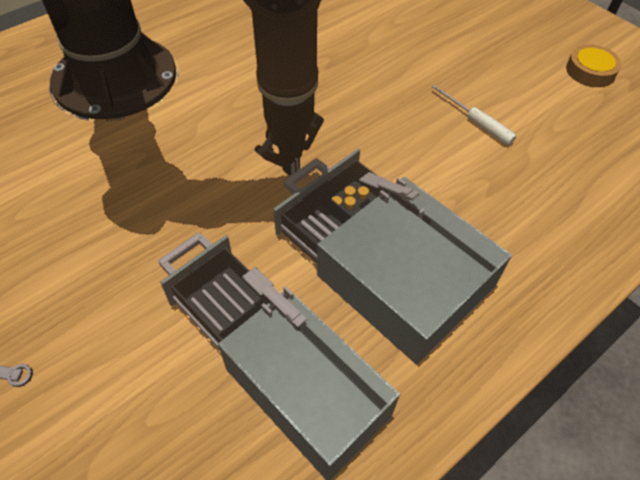

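The tray is sliding in, with the panel about 30 mm closer to the case. Continuing.

Run:
```python
from rig import robot
import numpy as np, cv2
np.set_printoptions(precision=1,suppress=True)
d=np.array([.9976,.0698,0]); p0=np.array([405,92.5,23.])
def go(L,v,f):
    h=robot.move_straight(p0+d*L,max_speed=v,stop_force=f); s=robot.sense()
    print(L,h,s['t'],s['tcp_pos'],s['force']); return h
h=go(135,60,20)
L=135
while not h and L<175:
    L+=5; h=go(L,25,14)
    if robot.sense()['force'][0]<-12: break
cv2.imwrite("pics/scene6.png",robot.camera("scene"))
```

```text
135 False 18.9333 [540.  101.5  23.1] [-0.8 -0.2 -0.2]
140 False 19.2833 [545.  102.1  23. ] [ 0.2 -0.4  0.9]
145 False 19.6333 [550.1 102.7  23. ] [ 0.4 -0.4 -0. ]
150 False 19.9833 [555.2 103.1  23.1] [-0.  -0.   0.5]
155 False 20.3333 [559.  103.3  22.9] [-5.4 -1.   2.8]
160 True 20.5417 [558.5 103.2  22.3] [-0.1  0.1 -0.4]
```

View pics/scene6.png

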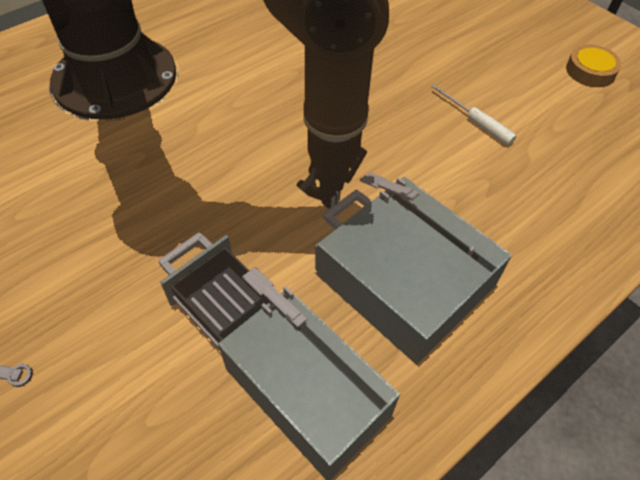

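The tray looks home, with the panel against the case. I'll back away and verify from above.

Run:
```python
from rig import robot
import numpy as np, cv2
np.set_printoptions(precision=1,suppress=True)
robot.move_straight([450,95.6,23],max_speed=150)
robot.move_straight([410,92.8,200],max_speed=200)
robot.move_ptp([430,-150,300],[180,0,-176])
for n in("scene","top"): cv2.imwrite(f"pics/{n}7.png",robot.camera(n))
a=cv2.imread("pics/top7.png")[120:320,170:330]
cv2.imwrite("pics/top7c.png",cv2.resize(a,None,fx=3,fy=3,interpolation=cv2.INTER_CUBIC))
s=robot.sense(); print(s['t'],s['tcp_pos'],s['force'])
```

```text
23.6417 [ 430.  -148.1  299.5] [-0.1  0.3 -0.8]
```

View pics/top7.png

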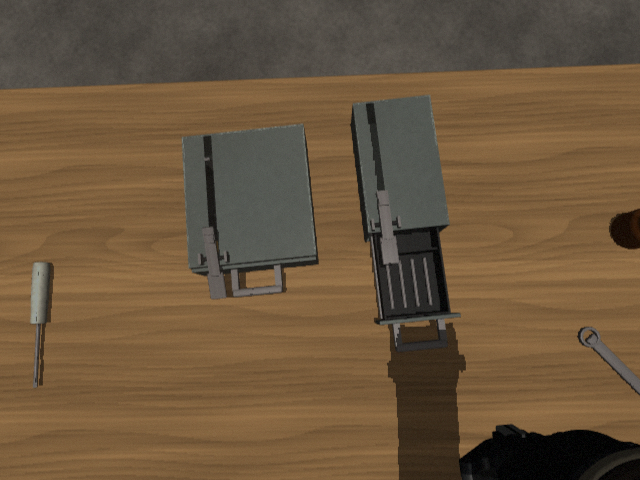

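View pics/top7c.png

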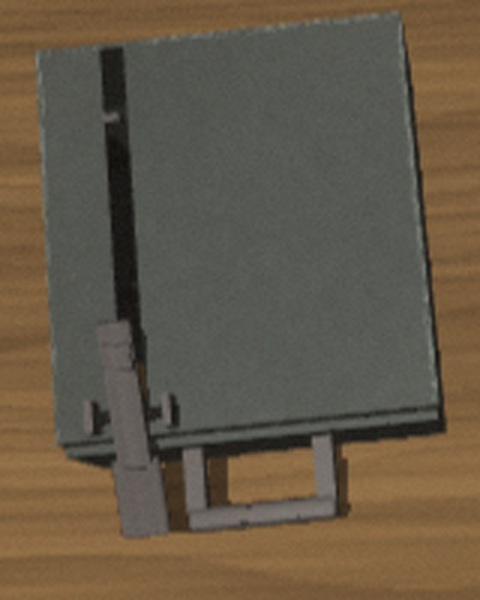

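View pics/scene7.png

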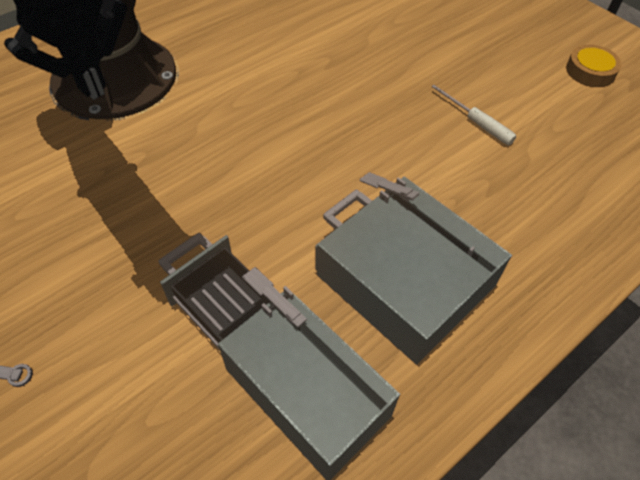

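Run:
```python
from rig import robot
from h import *
t=robot.camera_model('top')
T=lambda x,y,z:ray(t,170+x/3,120+y/3,z)
d=np.array([.9976,.0698,0])
c=(T(57,443,86)+T(440,405,86))/2; h=(T(191,520,62)+T(337,506,62))/2
print(c,h,(c-h)@d)
```

```text
[618.50002015 115.78241538  86.        ] [576.10228371 112.05120403  62.        ] 42.556420425773595
```

Run:
```python
from rig import robot
robot.job_done(); print(robot.sense()['t'])
```

```text
the job is handed in; nothing more can be done
the job is handed in; nothing more can be done
```

I pressed the wide unit's lever down to its stop and pushed its tray home. I then backed the arm clear of everything and handed the job in at about 23.7 s.

**Lever:** My first press, down to TCP z = 80 mm, left the lever unmoved. In the picture the real fingertips stood about 19 mm above the reported TCP. A second, force-guarded press hit the stop at about 18 N. The picture afterwards shows the lever tilted and staying down with the tray still out.

**Wide tray:** Pushing ended against a hard stop. From above, the front panel lies against the case and the handle has moved about 127 mm of the nominal 130 mm. A second estimate disagreed: the handle face measured 43 mm in front of the case instead of the nominal 48 mm. The same view read roughly 9 mm short before the push too, so I put this down to edge-reading error.

**Narrow tray:** It looks unchanged in both views, with its lever level and the tray still out; I checked this by eye only.

**Force readings:** The force reading stayed near zero during the lever travel and the tray slide, where about 3 N was expected. I relied on the pictures to confirm both.

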